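# Lift the hot lid off the paint warmer with the lid lifter

### The job

The paint warmer's lid is hot: take the lid lifter from its stand, feel its hook in under the lid's loop without shoving it, lift the lid off with the lifter, keeping it balanced, and set it gently and flat on the wooden ring with its boss inside. Then unhook, hang the lifter back in its stand as it was (which end of its handle is which does not matter) and let go. Never touch the lid with the gripper, push on it with more than 10 N, or disturb the other things on the table.

Things in the scene. Friction and masses are not known exactly. Their poses are not given: they have to be found in the camera images.
- pot: Fixed electric paint-warming pot: round, steel, 160 mm outer and 148 mm inner diameter at the rim, on a black base 176 mm wide. Origin: centre of its underside; the rim is 78 mm above it.
- lid: Hot steel lid, loose on the pot, 0.71 to 0.81 kg: disc 170 mm across, 4 mm thick, over a 143 mm boss 10 mm deep that sits in the pot's mouth (the lid can slide about 2.5 mm sideways each way). Origin: centre of the disc's underside, where it rests on the rim; z up. On the lifter it hangs freely, its middle below the bar, so tilts up to 0.35 rad as the loop leans. A push over 10 N on it or its loop is too rough.
- lid_pivot (a point): Mid-point of the hinge axis of the lid's loop, 6 mm above the disc's top face; axes as the lid's. The loop is an upside-down U of 7 mm round bar: legs at y = +-36 mm, straight grip bar along y (-28 to 28 mm), its centre line 46 mm from this axis. It leans an UNMEASURED 0 to 0.4 rad to +x or -x (bar up to 18 mm off centre, underside at least 44 mm above the disc) and is too stiff to be bent upright: feel for it at 12 mm/s or slower, stop at 2 N.
- rest: Fixed wooden ring on the table, 180 mm outer and 152 mm inner diameter, 25 mm high: the lid's rest. Origin: centre of its underside. The lid's boss goes inside the ring; seated, the lid's origin is 25 mm above this origin.
- lifter_grip (a point): Lid lifter, 0.16 kg, hanging in its stand: centre of its dark wooden T-handle (24 mm along x, 84 mm along y, 36 mm high). Under it a steel shank (6 mm in x, 12 mm in y, centred at x = -7.5 mm) goes down to the hook, whose throat is straight below this point. z up.
- lifter_hook (a point): Centre of the underside of the lifter's hook, 118 mm below lifter_grip, axes the same. The hook opens upward and points to +x; floor 6 mm thick, 12 mm wide in y; shank face at x = -4.5 mm; the tip, 3 mm thick, leans inwards: its inner face is at x = 6 mm at the floor and 4 mm at its top, 16 mm above this point, so the throat is 8 mm wide at its mouth. Foremost point x = 10 mm.
- stand: Fixed wooden lifter stand. Origin: centre of its underside. Two upright cheeks (60 mm in x, 14 mm in y, centred at y = +-30 mm, tops 118 mm high), the slot between them open along x. The lifter's T-handle lies across the tops along y, shank down the slot, between end stops 6 mm high that leave 33 mm in x. Hung up, the handle's centre is 136 mm above this origin.
- paint_a: Bystander: white paint bottle, 40 mm diameter, 85 mm tall. Origin: middle of its underside.
- paint_b: Bystander: blue paint bottle, 40 mm diameter, 85 mm tall. Origin: middle of its underside.
- tape: Bystander: roll of paper tape lying flat, 84 mm diameter, 24 mm high. Origin: middle of its underside.
- knife: Bystander: palette knife lying flat, 180 mm long. Origin: on the underside, within the knife's length.
- brushes: Bystander: glass jar of brushes, 76 mm diameter, about 220 mm tall with the brushes. Origin: middle of its underside.
- mug: Bystander: white mug, 80 mm diameter, 90 mm tall. Origin: middle of its underside.
- medium: Bystander: amber jar, 60 mm diameter, 110 mm tall. Origin: middle of its underside.

How it is judged:
On the way, in this order (a step that is already met when the one before it is completed fails the run):
1. the lid hangs on the lifter at least 25 mm above the pot's rim (z of lid in the frame of pot above 0.103 m and contact force between lifter and lid above 2 N), for 0.2 s.
2. the lid sits flat on the wooden ring, boss inside (horizontal distance between lid and rest below 0.014 m and z of lid in the frame of rest below 0.028 m and angle between lid's own z axis and vertical below 0.05 rad), for 0.2 s.
At the end, for the whole second after the job is handed in: The lid lies at rest, flat on the wooden ring (centre within 14 mm, tilt under 0.05 rad, underside at most 3 mm above the ring); the lifter hangs in its stand, either way round (handle centre within 12 mm of the axis, 132 to 140 mm above its underside, tilt under 0.1 rad) (all of step 2 and horizontal distance between lifter_grip and stand below 0.012 m and angle between lifter_grip's own z axis and vertical below 0.1 rad and z of lifter_grip in the frame of stand between 0.132 and 0.14 m and linear speed of lid below 0.02 m/s); the robot touches nothing.
It fails at once if the gripper or arm touches the hot lid or its loop (contact force between any of the fingers, the arm and lid above 1 N).
It fails at once if the lifter pushes or pulls on the lid or its loop with more than 10 N while the lid sits on the pot, or 18 N at any time ((contact force between lifter and lid above 10 N and z of lid in the frame of pot below 0.083 m) or contact force between lifter and lid above 18 N).
It fails at once if the lid tips more than 0.5 rad (29 degrees) from level (angle between lid's own z axis and vertical above 0.5 rad).
It fails at once if the lid is dropped or pressed on the rest with more than 35 N (contact force between lid and rest above 35 N).
It fails at once if any bystander (bottles, jars, mug, tape, palette knife) is moved more than 20 mm (distance of any of paint_a, paint_b, tape, knife, brushes, mug, medium from where it was at the start of the episode above 0.02 m).
It also fails if it takes over 72 s, if anything falls off the work surface, if the arm or the gripper's body presses on something with over 40 N, if the wrist force passes 120 N, or if a joint passes its speed limit or range.

### The arm

A 6-joint arm with a two-finger parallel gripper is mounted at the origin on the work surface. World frame = base frame: x ahead of the robot, y to its left, z up, the work surface at z = 0. Lengths are in m, angles in rad, forces in N, time in s.
With the tool pointing down it reaches from about 0.4 to 0.825 m from the base axis. Payload 7 kg.
Tool frame: the origin (TCP) lies midway between the tips of the shut fingers; the grasp point (between the pads) lies 19 mm behind it; z points along the fingers, x is the direction in which the jaws open and shut, and the axes are right-handed (so a half turn about z gives the same grasp; the last joint's range is limited). The gripper opens to 88 mm and grips with 3 to 60 N. Pads are 19 mm wide; open, the fingers measure 130 mm over their backs; the gripper's body (78 mm by 193 mm) begins 47 mm behind the grasp point.
Start: joints at [-1.048, 0.359, 0.012, 0, -1.224, -0.288], TCP at [0.157, -0.656, 0.227] pointing down, gripper open.
Joint ranges: [-3.07, 3.07], [-1.43, 2.12], [-1.02, 1.25], [-3.03, 1.67], [-3.05, -0], [-3.03, 3.03]. Speed limits (rad/s): [2.39, 2.39, 3.01, 3.14, 3.14, 3.14].

### API

Orientations are given as [roll, pitch, yaw] about the fixed x, y, z axes, in that order (R = Rz(yaw) Ry(pitch) Rx(roll)).
In Python, from station import status, eyes, workorder gives the robot as it stands.
- The arm moves only by the shell command python3 -m jog 'ROWS' [OPENING] [FORCE]. ROWS is JSON, a list of rows, each a list of 6 numbers: the shift along the world's x, y, z in mm, then the turn, a rotation vector about the world's x, y, z in rad. A call has 1 to 12 rows; each row shifts and turns the pose as measured when the row begins; what a row does not reach is not made up. A row lasts 1/10 s, in which the tool goes at most 50 mm and 8.59 degrees, less where a joint would pass 70% of its speed; a pose out of reach is approached as far as the arm can. A call with a gripper value outside its range is refused whole. OPENING is the opening, from 0 (shut) to 1 (fully open), set as the call begins (- or left out, the last holds). The fingers move at their own pace and stop on an object; FORCE is the grip in N (left out, the last holds). Time passes only in rows, so rows that do not move let the fingers close. It gives the time, the measured TCP pose, the force and the opening at its end, in the units of the state.
- status.get_state(): the state, without advancing time (a new reading comes with each control period).
- eyes.grab_frame(name): name is "side" or "top"; returns the picture (480x640x3 uint8, blue, green, red); there is no depth.
- eyes.calibration(name): a dict with "camera_matrix" (3x3 intrinsics, pixels), "k1" (the pictures are not rectified: a ray, as slopes to the right and down, at radius r is drawn at 1 + k1 r^2 times it, then the intrinsics apply), "cam_to_world" (4x4, takes a point from camera to world coordinates). Camera axes: x right, y up, looking along -z (the intrinsics and any distortion apply to the point x, -y, -z); pixel columns grow to the right and rows downward; lengths in m; the calibration is good to about 2 mm. A picture is of the moment at which its call begins. calibration takes no time and is no camera call.
- workorder.job_done(): hands the job in, once; it reports no verdict.
The state is a dict: "t": time; "q": joint angles; "qd": joint speeds; "joint_efforts": joint torques, N m; "eef_pos": TCP position; "ee_rot": TCP orientation; "force": force on the tool from outside, world axes, zero at the start; "moment": the same for the moment, N m; "width": finger opening in m.
Only numpy, scipy, OpenCV 4.12 (cv2) and the standard library are available. Lean on these libraries where they do the work, as an engineer would, in place of code of your own. Each camera call takes 0.05 s, during which the arm holds its last target. There are 200 camera calls.

## Working session

There is one attempt and no reset: what is moved stays moved. The work goes in short steps, Python scripts to look and compute and a shell command to move; the robot and the scene stay as the last step left them, time stands still between calls to the robot, and variables do not carry over. Pictures are saved under pics/ and viewed, about 8 in all and at most 12, crops included, and the job is handed in when it is done.

```bash
ls; mkdir -p pics; cat > h.py <<'E'
import numpy as np, cv2
from station import status, eyes, workorder
from scipy.spatial.transform import Rotation as R
def cal(n):
    c=eyes.calibration(n); return np.array(c["camera_matrix"]),c["k1"],np.array(c["cam_to_world"])
def ray(n,uv):
    K,k1,T=cal(n); uv=np.atleast_2d(np.array(uv,float))
    p=cv2.undistortPoints(uv[:,None],K,np.array([k1,0,0,0,0.]))[:,0]
    d=np.c_[p[:,0],-p[:,1],-np.ones(len(p))]@T[:3,:3].T
    return T[:3,3],d/np.linalg.norm(d,axis=1)[:,None]
def onz(n,uv,z):
    o,d=ray(n,uv); return o+d*((z-o[2])/d[:,2])[:,None]
def proj(n,P):
    K,k1,T=cal(n); P=np.atleast_2d(np.array(P,float)); c=(P-T[:3,3])@T[:3,:3]
    q=np.c_[c[:,0],-c[:,1],-c[:,2]]
    return cv2.projectPoints(q,np.zeros(3),np.zeros(3),K,np.array([k1,0,0,0,0.]))[0][:,0]
def tri(u1,u2):
    o1,d1=ray("side",u1);o2,d2=ray("top",u2);d1=d1[0];d2=d2[0]
    s=np.linalg.lstsq(np.c_[d1,-d2],o2-o1,rcond=None)[0]
    a=o1+d1*s[0];b=o2+d2*s[1]; return (a+b)/2,np.linalg.norm(a-b)
E
python3 - <<'E'
from h import *
for n in("side","top"):
    cv2.imwrite(f"pics/{n}0.png",eyes.grab_frame(n)); print(n,cal(n))
print(status.get_state())
E
```

```text
pics
side (array([[460.61906406,   0.        , 322.88302864],
       [  0.        , 460.61906406, 241.45943891],
       [  0.        ,   0.        ,   1.        ]]), -0.034822633730143444, array([[-9.88013001e-01,  1.09265433e-01, -1.09047580e-01,
         4.65041269e-01],
       [-1.54367856e-01, -7.03594696e-01,  6.93631797e-01,
         5.87282005e-01],
       [-9.35320273e-04,  7.02150674e-01,  7.12027778e-01,
         7.84649515e-01],
       [ 0.00000000e+00,  0.00000000e+00,  0.00000000e+00,
         1.00000000e+00]]))
top (array([[559.06091857,   0.        , 303.9132255 ],
       [  0.        , 559.06091857, 237.11367725],
       [  0.        ,   0.        ,   1.        ]]), -0.0822141363655337, array([[ 0.0222528 ,  0.99751245, -0.06688596,  0.48622993],
       [-0.99957058,  0.0234747 ,  0.01753826, -0.0538108 ],
       [ 0.01906476,  0.06646696,  0.99760647,  1.29112518],
       [ 0.        ,  0.        ,  0.        ,  1.        ]]))
{'t': 0.1, 'q': array([-1.04794337e+00,  3.59361802e-01,  1.11341367e-02, -2.89488109e-04,
       -1.22411860e+00, -2.88121296e-01]), 'qd': array([-0.0011117 , -0.0022898 ,  0.00434891,  0.00158042,  0.00032815,
        0.00122356]), 'joint_efforts': array([-1.08100619e-03, -5.84166133e+01,  2.93748933e+01,  7.01544553e+00,
        1.01290934e-02, -6.95118842e-05]), 'eef_pos': array([ 0.1568653 , -0.6560574 ,  0.22568261]), 'ee_rot': array([-3.14141313e+00, -1.56338611e-03,  1.80542928e+00]), 'force': array([ 0.28842217, -1.04626833, -0.30734326]), 'moment': array([-0.0624799 ,  0.0579936 ,  0.01939208]), 'width': 0.08778360928647953}
```

View pics/side0.png

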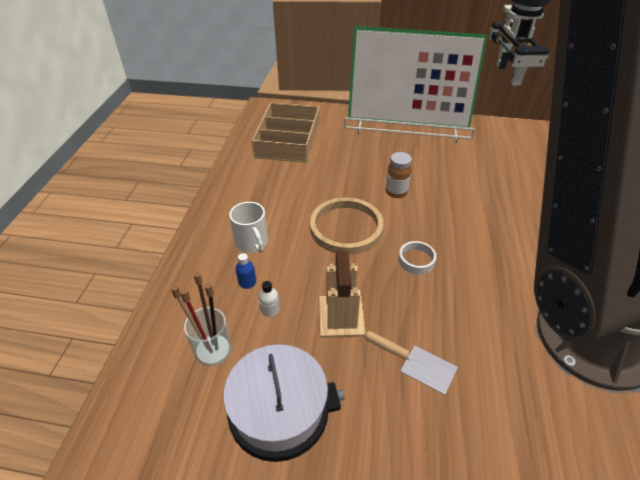

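View pics/top0.png

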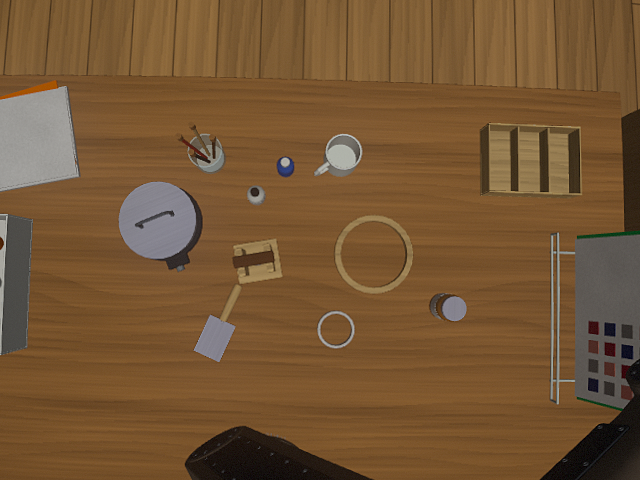

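Side: pot at (277,400), loop (272,360)-(280,407), stand (343,295), ring (347,225). Top: lid (158,220), loop (137,226)-(172,212), stand (256,261), ring (374,254).

```bash
python3 - <<'E'
from h import *
s=cv2.imread("pics/side0.png");t=cv2.imread("pics/top0.png")
def crop(im,x,y,w=100,h=75,k=4):
    c=cv2.resize(im[y:y+h,x:x+w],None,fx=k,fy=k,interpolation=cv2.INTER_CUBIC)
    for i in range(0,w,10): cv2.putText(c,str(x+i),(i*k,8),0,.3,(0,255,255)); cv2.line(c,(i*k,10),(i*k,14),(0,255,255))
    for j in range(0,h,10): cv2.putText(c,str(y+j),(0,j*k+4),0,.3,(0,255,255))
    return c
m=np.vstack([np.hstack([crop(s,225,340),crop(s,300,245,100,75)]),np.hstack([crop(t,105,180),crop(t,210,225)])])
cv2.imwrite("pics/m1.png",m)
# lid top & ring fits in top view
hsv=cv2.cvtColor(t,cv2.COLOR_BGR2HSV)
gray=((hsv[...,1]<60)&(hsv[...,2]>110)).astype(np.uint8)*255
g=np.zeros_like(gray);g[165:275,105:215]=gray[165:275,105:215]
c=max(cv2.findContours(g,0,1)[0],key=cv2.contourArea);e=cv2.fitEllipse(cv2.convexHull(c));print("lid",e)
from scipy.optimize import least_squares
def circ(P):
    f=least_squares(lambda p:np.hypot(P[:,0]-p[0],P[:,1]-p[1])-p[2],[*P[:,:2].mean(0),.08],loss="soft_l1",f_scale=.001);return f.x
pl=onz("top",cv2.convexHull(c)[:,0],0.082);print("lid xy r",circ(pl))
print(hsv[250,338],hsv[250,325],hsv[254,374])
w=((hsv[...,0]>=12)&(hsv[...,0]<=26)&(hsv[...,2]>150)).astype(np.uint8)*255
g=np.zeros_like(w);g[205:305,325:425]=w[205:305,325:425]
cs=cv2.findContours(g,cv2.RETR_CCOMP,1)
c=max(cs[0],key=cv2.contourArea);print("ring",circ(onz("top",cv2.convexHull(c)[:,0],0.025)))
E
```

```text
lid ((156.8261260986328, 219.81869506835938), (76.54984283447266, 77.82623291015625), 40.63166427612305)
lid xy r [0.59787474 0.24582555 0.0844129 ]
[ 19 121 148] [ 15 153 118] [ 16 156 119]
ring [ 0.5342279  -0.23658655  0.08486285]
```

View pics/m1.png

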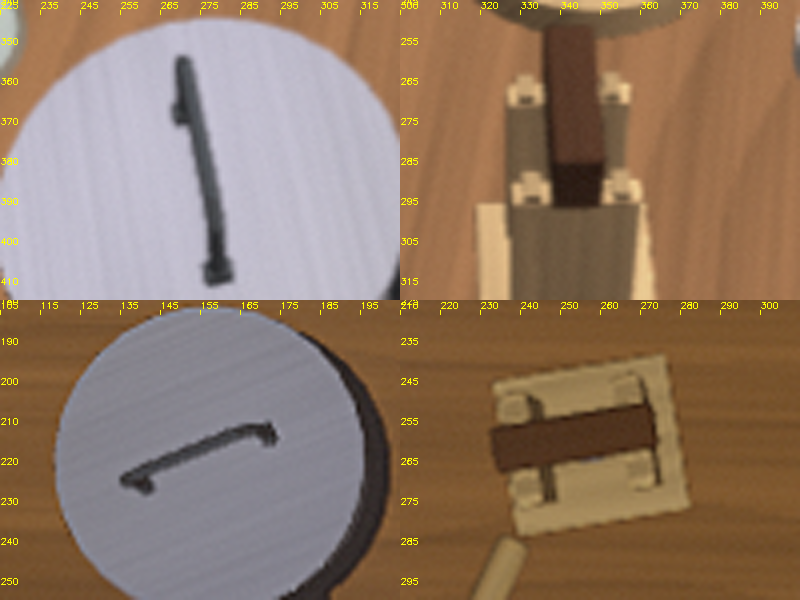

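The crops show: lid loop bar at top ≈(136,225)-(170,211), feet (142,227)/(173,214); handle in top spans (233,262)-(274,255). Now measuring.

```bash
python3 - <<'E'
from h import *
s=cv2.imread("pics/side0.png");t=cv2.imread("pics/top0.png")
def box(m,x0,y0,x1,y1):
    g=np.zeros(m.shape,np.uint8);g[y0:y1,x0:x1]=m[y0:y1,x0:x1]*255;return g
def big(g): return max(cv2.findContours(g,0,1)[0],key=cv2.contourArea)
ht=cv2.cvtColor(t,cv2.COLOR_BGR2HSV);hs=cv2.cvtColor(s,cv2.COLOR_BGR2HSV)
# loop, top
c=big(box(ht[...,2]<110,128,203,180,235));print("loop top",cv2.boundingRect(c),cv2.minAreaRect(c))
c2=big(box(hs[...,2]<110,255,345,300,415));print("loop side",cv2.boundingRect(c2))
# bar central portion: dark pixels in top u 143..166 ; weighted centroid per column
d=np.clip(150-t.min(2).astype(float),0,None)
P=[]
for u in range(144,167):
    v=np.arange(205,232);w=d[v,u]*(t[v,u].max(1)<120);P.append([u,(v*w).sum()/w.sum()])
P=np.array(P);f=np.polyfit(P[:,0],P[:,1],1);print("bar line",f,np.std(P[:,1]-np.polyval(f,P[:,0])))
L=onz("top",[[144,np.polyval(f,144)],[166,np.polyval(f,166)]],.132);print(L)
dl=L[1]-L[0];print("bar yaw (dir)",np.degrees(np.arctan2(dl[1],dl[0])))
# same in side
P=[]
for v in range(366,396):
    u=np.arange(265,290);w=(s[v,u].max(1)<130)*1.*(180-s[v,u].min(1));P.append([v,(u*w).sum()/w.sum()])
P=np.array(P);fs=np.polyfit(P[:,0],P[:,1],1)
Ls=onz("side",[[np.polyval(fs,372),372],[np.polyval(fs,394),394]],.132);print("side bar",Ls)
lt=np.array([[136.3,225.2],[170.5,211.5]])
print("bar ends top",onz("top",lt,.133)); print("feet top",onz("top",[[141.7,227],[173,214.2]],.088))
print("bar ends side",onz("side",[[279.3,400],[270.7,355.5]],.133),"feet side",onz("side",[[279.3,408],[270.5,368.7]],.088))
# lid side circle
# handle top
hm=(t.max(2)<85)&(ht[...,1]>110)&(ht[...,0]<14)
g=box((t[...,2]<95)&(t[...,2].astype(int)>t[...,0]+20),228,245,280,275)
c=big(g);r=cv2.minAreaRect(c);print("handle top",r)
b=cv2.boxPoints(r);B=onz("top",b,.154);print(B[:,:2],B.mean(0))
for n,uv,z in[("white",[256,194],.08),("blue",[286,166],.08),("jar",[207,155],.1),("mug",[343,155],.09),("medium",[454,308],.11),("tape",[336,329],.024)]:
    print(n,onz("top",uv,z)[0,:2])
print("stand base corners",onz("top",[[233,245.5],[276.5,239],[282,276.5],[240,284]],.01)[:,:2])
E
```

```text
loop top (135, 210, 40, 19) ((154.03707885742188, 218.8812255859375), (7.647035121917725, 40.6248779296875), 67.52056884765625)
loop side (268, 354, 15, 57)
bar line [ -0.3964779  277.80156183] 0.11932755408862634
[[0.59037575 0.26002098 0.132     ]
 [0.60968642 0.21458861 0.132     ]]
bar yaw (dir) -66.97246304964324
side bar [[0.59763481 0.2458829  0.132     ]
 [0.58113358 0.28027617 0.132     ]]
bar ends top [[0.58052961 0.27553086 0.133     ]
 [0.61081063 0.20497268 0.133     ]]
feet top [[0.5805583  0.27637084 0.088     ]
 [0.60990349 0.2093587  0.088     ]]
bar ends side [[0.57778484 0.2898856  0.133     ]
 [0.60780149 0.21855747 0.133     ]] feet side [[0.58267363 0.28234032 0.088     ]
 [0.61219764 0.21758722 0.088     ]]
handle top ((253.0, 261.5), (25.0, 42.0), 90.0)
[[ 0.53480599  0.0719052 ]
 [ 0.53680818 -0.01348961]
 [ 0.48604914 -0.01478069]
 [ 0.48406763  0.0703889 ]] [0.51043273 0.02850595 0.154     ]
white [0.65921304 0.03151189]
blue [ 0.72268845 -0.03236558]
jar [0.73879242 0.13841044]
mug [ 0.74834845 -0.15623457]
medium [ 0.42190398 -0.39704433]
tape [ 0.36524189 -0.15307126]
stand base corners [[ 0.54903793  0.08577681]
 [ 0.56630713 -0.01352655]
 [ 0.48073784 -0.02825614]
 [ 0.461434    0.06718564]]
```

```bash
python3 - <<'E'
from h import *
s=cv2.imread("pics/side0.png");t=cv2.imread("pics/top0.png")
c=np.array([.5967,.2455]);u=np.array([.391,-.920])
for a,z in[(-28,.134),(28,.134),(-36,.128),(36,.128),(-36,.088),(36,.088)]:
    p=[*(c+u*a/1000),z];print(a,z,proj("top",p)[0].round(1),proj("side",p)[0].round(1))
hs=cv2.cvtColor(s,cv2.COLOR_BGR2HSV)
Pt=onz("top",[[233,258],[272.5,251],[274.3,260.8],[235,268]],.154);print(Pt.mean(0),Pt[:,:2])
Ps=onz("side",[[336.25,252],[348.75,252],[350.75,286],[338.25,286]],.154);print(Ps.mean(0),Ps[:,:2])
# lid top disc in the side picture: light pixels
m=((s.min(2)>130)).astype(np.uint8);g=np.zeros_like(m);g[340:460,215:335]=m[340:460,215:335]
cc=max(cv2.findContours(g,0,1)[0],key=cv2.contourArea)[:,0]
up=cc[cc[:,1]<395];P=onz("side",up,.082)
A=np.c_[2*P[:,:2],np.ones(len(P))];x=np.linalg.lstsq(A,(P[:,:2]**2).sum(1),rcond=None)[0];print("lid side",x[:2],np.sqrt(x[2]+x[0]**2+x[1]**2))
print(t[255:268,256].tolist())
E
```

```text
-28 0.134 [138.3 222.7] [276.8 387.4]
28 0.134 [163.3 212.8] [270.6 355.8]
-36 0.128 [135.5 224.4] [278.  394.1]
36 0.128 [167.5 211.7] [270.  353.5]
-36 0.088 [140.7 226. ] [279.8 405.8]
36 0.088 [171.6 213.8] [272.  366.1]
[0.51460615 0.02718059 0.154     ] [[ 0.51655895  0.06932074]
 [ 0.53266692 -0.01054486]
 [ 0.5128325  -0.01471146]
 [ 0.49636624  0.06465795]]
[0.51401679 0.03520043 0.154     ] [[ 0.53249029 -0.00342759]
 [ 0.50926075 -0.0070338 ]
 [ 0.49631154  0.07394984]
 [ 0.51800458  0.07731328]]
lid side [0.59765228 0.24815847] 0.08359584424945875
[[31, 51, 80], [29, 50, 79], [28, 50, 77], [31, 52, 78], [28, 51, 80], [27, 50, 80], [29, 50, 80], [30, 52, 81], [25, 48, 79], [36, 46, 69], [70, 92, 111], [85, 126, 152], [83, 129, 156]]
```

```bash
python3 -m jog '[[22,43,5,0,0,0.1],[22,43,5,0,0,0.1],[22,43,5,0,0,0.1],[22,43,5,0,0,0.1],[22,43,5,0,0,0.1],[22,43,0,0,0,0.1],[22,43,0,0,0,0.1],[22,43,0,0,0,0.1],[22,43,0,0,0,0.1],[22,43,0,0,0,0.1],[22,43,0,0,0,0.1],[22,43,0,0,0,0.1]]' 1 40
```

```text
t: 1.3
eef_pos: [0.4209, -0.1232, 0.2453]
ee_rot: [-3.141, -0.008, 3.043]
force: [1.9, -0.6, 0.1]
width: 0.0878
```

```bash
python3 -m jog '[[23,38,-10,0,0,0.07],[23,38,-10,0,0,0.07],[23,38,-10,0,0,0.07],[20,30,-10,0,0,0.06],[4,9,0,0,0.004,0.01],[0,0,0,0,0,0]]' 1 40
python3 - <<'E'
from h import *
for n in("side","top"):
    cv2.imwrite(f"pics/{n}1.png",eyes.grab_frame(n))
st=status.get_state();print(st["eef_pos"],st["ee_rot"],st["q"])
s=cv2.imread("pics/side1.png");t=cv2.imread("pics/top1.png")
k=4
m=np.hstack([cv2.resize(a,None,fx=k,fy=k,interpolation=cv2.INTER_CUBIC) for a in(s[200:340,295:395],t[190:330,205:305])]);cv2.imwrite("pics/m2.png",m)
E
```

```text
t: 1.9
eef_pos: [0.5174, 0.0426, 0.2033]
ee_rot: [3.141, -0.011, -2.937]
force: [1.0, -1.2, 0.1]
width: 0.0875
[0.51665741 0.04118039 0.20360011] [ 3.14084847 -0.01071746 -2.93898691] [ 0.45593361  0.12445249 -0.35408172 -0.00381756 -1.10245398 -0.25159122]
```

View pics/m2.png

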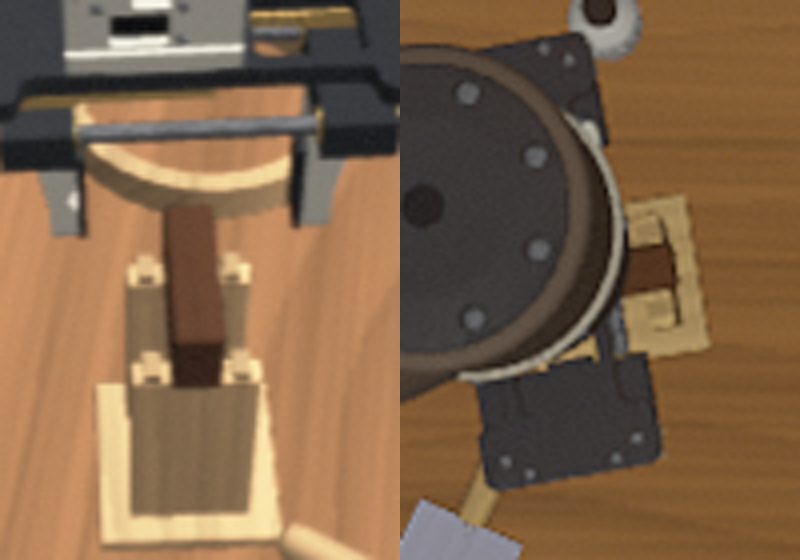

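```bash
python3 - <<'E'
from h import *
st=status.get_state();p=st["eef_pos"];Rm=R.from_euler("xyz",st["ee_rot"]).as_matrix()
for a in(-.044,.044,-.054,.054): print(a,proj("side",p+Rm[:,0]*a)[0].round(1))
print("obs inner/outer L:",295+82/4,200+235/4,295+53/4,"R",295+297/4,295+328/4,200+222/4)
for c in[(.5146,.0272),(.514,.0352),(.5145,.030)]: print(c,proj("side",[*c,.154])[0],proj("top",[*c,.154])[0])
print("obs side center",295+(165+210+221+172)/16,200+(207+205+343+345)/16)
E
```

```text
-0.044 [317. 253.]
0.044 [367.7 250.8]
-0.054 [311.3 253.2]
0.054 [373.4 250.6]
obs inner/outer L: 315.5 258.75 308.25 R 369.25 377.0 255.5
(0.5146, 0.0272) [343.6904298  265.13049287] [253.69463969 259.45085928]
(0.514, 0.0352) [343.47622824 268.42051052] [249.74937238 259.65409836]
(0.5145, 0.03) [343.55598928 266.27010701] [252.31529472 259.46787117]
obs side center 343.0 268.75
```

```bash
python3 -m jog '[[-2,-11,-3,0.002,-0.01,-0.016],[0,0,-20,0,0,0],[0,0,-20,0,0,0],[0,0,-20,0,0,0],[0,0,-12,0,0,0],[0,0,-5,0,0,0],[0,0,0,0,0,0]]'
```

```text
t: 2.7
eef_pos: [0.5106, 0.0193, 0.1248]
ee_rot: [3.139, 0.009, -2.972]
force: [-0.5, 0.6, 0.3]
width: 0.0877
```

```bash
python3 -m jog '[[3,8,-2,-0.001,0.006,0.01],[0,0,0,0,0,0],[0,0,0,0,0,0]]'
```

```text
t: 3.0
eef_pos: [0.5147, 0.0271, 0.1249]
ee_rot: [3.139, 0.006, -2.963]
force: [-0.1, -1.1, -0.4]
width: 0.0872
```

```bash
python3 -m jog '[[0,3,-4,0,0.004,0.006],[0,0,0,0,0,0],[0,0,0,0,0,0]]'; python3 -m jog '[[0,0,0,0,0,0],[0,0,0,0,0,0],[0,0,0,0,0,0],[0,0,0,0,0,0],[0,0,0,0,0,0],[0,0,0,0,0,0],[0,0,0,0,0,0],[0,0,0,0,0,0]]' 0 50
```

```text
t: 3.3
eef_pos: [0.5153, 0.031, 0.1213]
ee_rot: [3.138, 0.003, -2.956]
force: [1.1, 0.1, 0.2]
width: 0.0876
t: 4.1
eef_pos: [0.5152, 0.031, 0.1213]
ee_rot: [3.138, 0.003, -2.956]
force: [0.5, -0.6, 0.2]
width: 0.0292
```

```bash
python3 -m jog '[[0,0,0,0,0,0],[0,0,0,0,0,0],[0,0,0,0,0,0],[0,0,0,0,0,0]]' && python3 -m jog '[[0,0,0,0,0,0],[0,0,0,0,0,0],[0,0,10,0,0,0],[0,0,20,0,0,0],[0,0,25,0,0,0],[0,0,25,0,0,0],[0,0,25,0,0,0],[0,0,25,0,0,0],[0,0,15,0,0,0],[0,0,0,0,0,0],[0,0,0,0,0,0]]'
```

```text
t: 4.5
eef_pos: [0.5152, 0.031, 0.1214]
ee_rot: [3.138, 0.003, -2.956]
force: [-0.4, 0.3, 0.2]
width: 0.0237
t: 5.6
eef_pos: [0.512, 0.0298, 0.2748]
ee_rot: [3.137, -0.0, -2.956]
force: [0.1, -0.1, -1.6]
width: 0.0236
```

```bash
python3 - <<'E'
from h import *
for n in("side","top"):
    cv2.imwrite(f"pics/{n}2.png",eyes.grab_frame(n))
s=cv2.imread("pics/side2.png");st=status.get_state();p=st["eef_pos"];print(p)
for q in([0,0,-.1034],[0,0,.0146]): print(proj("side",p+q))
cv2.imwrite("pics/m3.png",cv2.resize(s[180:320,270:420],None,fx=4,fy=4,interpolation=cv2.INTER_CUBIC))
E
```

```text
[0.51187771 0.02971039 0.27429654]
[[345.31449419 260.0874391 ]]
[[347.77367745 210.96191773]]
```

View pics/m3.png

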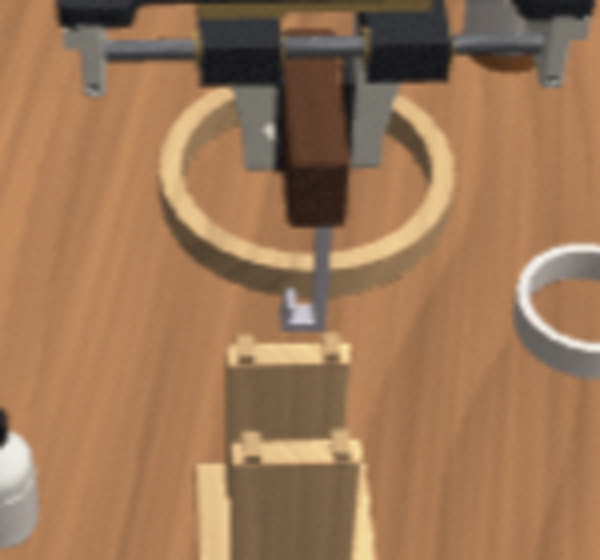

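Hook (side pixel ≈(345,260)) points to image-left, i.e. world +x; tip is at left, shank right. So the lifter's x yaw ≈ 10.6°, and I approach the bar from its −n side.

```bash
python3 -m jog '[[6,20,0,0,0,0.02],[9,32,0,0,0,0.036],[10,35,0,0,0,0.036],[10,35,0,0,0,0.036],[9,32,0,0,0,0.03],[7,25,0,0,0,0.02],[4,14,0,0,0,0.015],[2,6,0,0,0,0],[0,0,0,0,0,0],[0,0,0,0,0,0]]'
```

```text
t: 6.7
eef_pos: [0.5654, 0.2328, 0.2622]
ee_rot: [-3.141, -0.02, -2.759]
force: [-0.2, 1.2, -1.5]
width: 0.0237
```

```bash
python3 -m jog '[[4,2,-10,0.006,-0.015,0.015],[0,0,-18,0,0,0],[0,0,-15,0,0,0],[0,0,-6,0,0,0],[0,0,0,0,0,0],[0,0,0,0,0,0]]'
```

```text
t: 7.3
eef_pos: [0.5693, 0.2289, 0.2148]
ee_rot: [-3.141, -0.0, -2.75]
force: [-0.1, 1.2, -2.1]
width: 0.0235
```

```bash
python3 -m jog '[[1,5,-4,0,0,0.008],[0,0,0,0,0,0],[0,0,0,0,0,0]]'; python3 - <<'E'
from h import *
for n in("side","top"):
    cv2.imwrite(f"pics/{n}3.png",eyes.grab_frame(n))
s=cv2.imread("pics/side3.png");st=status.get_state();print(st["eef_pos"],st["ee_rot"],st["force"])
p=st["eef_pos"];print(proj("side",p+[0,0,-.1034]))
cv2.imwrite("pics/m4.png",cv2.resize(s[320:440,215:345],None,fx=5,fy=5,interpolation=cv2.INTER_CUBIC))
E
```

```text
t: 7.6
eef_pos: [0.5712, 0.2344, 0.2126]
ee_rot: [3.141, 0.003, -2.742]
force: [0.6, -0.4, -1.9]
width: 0.024
[0.57109047 0.23437414 0.21246682] [ 3.14119516e+00  2.55135976e-03 -2.74192467e+00] [ 0.1486806  -0.22366358 -1.76091587]
[[291.95318748 375.01496991]]
```

View pics/m4.png

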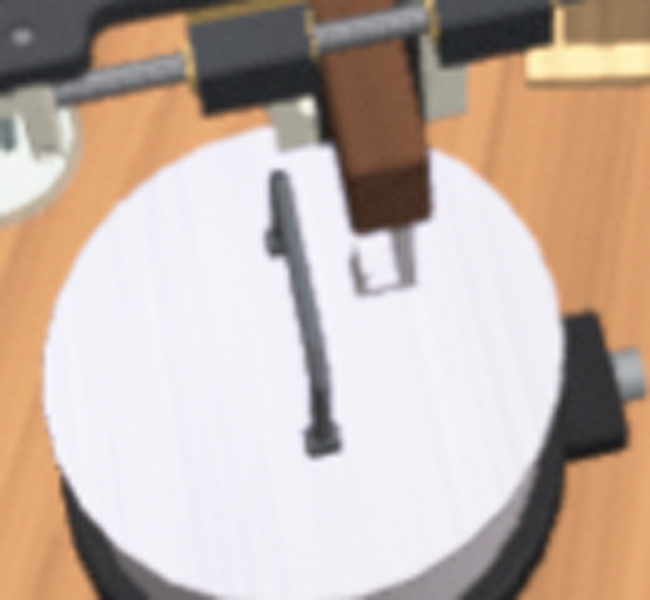

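Hook's bottom edge at side ≈(292,378), bar from (271,355) to (279,405): clear of it, on the −n side. Lower 3 mm, then feel in along n.

```bash
python3 -m jog '[[0,0,-3,0,0,0],[0,0,0,0,0,0]]'; python3 -m jog '[[1,0.4,0,0,0,0],[1,0.4,0,0,0,0],[1,0.4,0,0,0,0],[1,0.4,0,0,0,0],[1,0.4,0,0,0,0],[1,0.4,0,0,0,0],[1,0.4,0,0,0,0],[1,0.4,0,0,0,0]]'
```

```text
t: 7.9
eef_pos: [0.5711, 0.2345, 0.2094]
ee_rot: [3.141, 0.003, -2.742]
force: [-0.6, 0.2, -0.9]
width: 0.0236
t: 8.7
eef_pos: [0.5798, 0.2379, 0.2093]
ee_rot: [3.141, 0.003, -2.742]
force: [0.2, -0.3, -2.7]
width: 0.0235
```

```bash
for i in 1 2; do :; done; python3 -m jog '[[1,0.4,0,0,0,0],[1,0.4,0,0,0,0],[1,0.4,0,0,0,0],[1,0.4,0,0,0,0]]'; python3 -m jog '[[1,0.4,0,0,0,0],[1,0.4,0,0,0,0],[1,0.4,0,0,0,0],[1,0.4,0,0,0,0]]';python3 -m jog '[[1,0.4,0,0,0,0],[0.8,0.3,0,0,0,0],[0.8,0.3,0,0,0,0]]'
```

```text
t: 9.1
eef_pos: [0.5842, 0.2397, 0.2093]
ee_rot: [3.141, 0.003, -2.742]
force: [0.1, -0.6, -1.5]
width: 0.0236
t: 9.5
eef_pos: [0.5885, 0.2414, 0.2092]
ee_rot: [3.141, 0.003, -2.742]
force: [0.2, -1.2, -1.5]
width: 0.0233
t: 9.8
eef_pos: [0.5914, 0.2426, 0.2092]
ee_rot: [3.141, 0.003, -2.742]
force: [0.3, -0.6, -1.2]
width: 0.0236
```

```bash
python3 -m jog '[[0.7,0.3,0,0,0,0],[0.7,0.3,0,0,0,0]]'; python3 -m jog '[[0.7,0.3,0,0,0,0]]';python3 -m jog '[[0.5,0.2,0,0,0,0]]'
```

```text
t: 10.0
eef_pos: [0.5929, 0.2432, 0.2092]
ee_rot: [3.141, 0.002, -2.742]
force: [-0.5, 0.4, -0.8]
width: 0.0239
t: 10.1
eef_pos: [0.5937, 0.2435, 0.2092]
ee_rot: [3.141, 0.002, -2.742]
force: [0.1, 0.3, -1.3]
width: 0.0239
t: 10.2
eef_pos: [0.5943, 0.2437, 0.2092]
ee_rot: [3.141, 0.002, -2.742]
force: [-0.9, -0.1, -2.1]
width: 0.0239
```

```bash
python3 -m jog '[[0.5,0.2,0,0,0,0]]'; python3 -m jog '[[0.5,0.2,0,0,0,0]]'
```

```text
t: 10.3
eef_pos: [0.5948, 0.244, 0.2092]
ee_rot: [3.141, 0.002, -2.742]
force: [0.5, 0.5, -1.6]
width: 0.024
t: 10.4
eef_pos: [0.5953, 0.2442, 0.2092]
ee_rot: [3.141, 0.002, -2.742]
force: [-0.2, -0.2, -1.6]
width: 0.0239
```

```bash
python3 -m jog '[[0.5,0.2,0,0,0,0]]'; python3 -m jog '[[0.5,0.2,0,0,0,0]]'; python3 -m jog '[[0.5,0.2,0,0,0,0]]'
```

```text
t: 10.5
eef_pos: [0.5959, 0.2444, 0.2092]
ee_rot: [3.141, 0.002, -2.742]
force: [-0.1, -0.2, -1.4]
width: 0.024
t: 10.6
eef_pos: [0.5964, 0.2446, 0.2092]
ee_rot: [3.141, 0.002, -2.742]
force: [-1.0, 0.4, -1.4]
width: 0.0239
t: 10.7
eef_pos: [0.5967, 0.2447, 0.2092]
ee_rot: [3.141, 0.002, -2.742]
force: [-0.3, -0.4, -0.7]
width: 0.0234
```

```bash
python3 -m jog '[[0.5,0.2,0,0,0,0]]'; python3 -m jog '[[0.5,0.2,0,0,0,0]]'
```

```text
t: 10.8
eef_pos: [0.5968, 0.2447, 0.209]
ee_rot: [3.141, 0.001, -2.742]
force: [-1.8, 0.2, -0.2]
width: 0.0238
t: 10.9
eef_pos: [0.5969, 0.2447, 0.2089]
ee_rot: [3.141, -0.0, -2.742]
force: [-1.6, -1.4, -0.6]
width: 0.0238
```

```bash
python3 -m jog '[[0.5,0.2,0,0,0,0]]'
```

```text
t: 11.0
eef_pos: [0.5971, 0.2447, 0.2088]
ee_rot: [3.142, -0.001, -2.742]
force: [-2.4, -1.1, 0.4]
width: 0.0238
```

```bash
python3 -m jog '[[-0.6,-0.2,0,0,0,0],[0,0,0,0,0,0]]'; python3 -m jog '[[0,0,1.5,0,0,0],[0,0,1.5,0,0,0],[0,0,1,0,0,0],[0,0,1,0,0,0],[0,0,0,0,0,0]]'
```

```text
t: 11.2
eef_pos: [0.5968, 0.2446, 0.2088]
ee_rot: [3.142, -0.0, -2.742]
force: [-0.8, -0.2, -1.6]
width: 0.0236
t: 11.7
eef_pos: [0.5969, 0.2446, 0.2141]
ee_rot: [3.142, -0.0, -2.742]
force: [-0.2, 0.1, -1.5]
width: 0.0238
```

```bash
python3 -m jog '[[0,0,1,0,0,0],[0,0,1,0,0,0],[0,0,1,0,0,0]]'; python3 -m jog '[[0,0,1,0,0,0],[0,0,1,0,0,0]]'; python3 -m jog '[[0,0,1,0,0,0],[0,0,1,0,0,0]]'
```

```text
t: 12.0
eef_pos: [0.5968, 0.2447, 0.2171]
ee_rot: [3.142, -0.0, -2.742]
force: [-0.6, -0.4, -2.3]
width: 0.0237
t: 12.2
eef_pos: [0.5969, 0.2446, 0.2193]
ee_rot: [3.142, -0.0, -2.742]
force: [-1.0, 0.0, -2.0]
width: 0.0237
t: 12.4
eef_pos: [0.5969, 0.2447, 0.2215]
ee_rot: [3.142, -0.0, -2.742]
force: [-0.9, -0.1, -2.7]
width: 0.0236
```

```bash
python3 -m jog '[[0,0,0.8,0,0,0],[0,0,0.8,0,0,0]]'; python3 -m jog '[[0,0,0.6,0,0,0],[0,0,0.6,0,0,0]]'; python3 -m jog '[[0,0,0.6,0,0,0],[0,0,0.6,0,0,0]]'
```

```text
t: 12.6
eef_pos: [0.5969, 0.2447, 0.2233]
ee_rot: [3.141, -0.0, -2.742]
force: [-0.6, -0.8, -1.2]
width: 0.0234
t: 12.8
eef_pos: [0.5969, 0.2447, 0.2247]
ee_rot: [3.141, -0.0, -2.742]
force: [-0.5, -0.1, -2.6]
width: 0.0237
t: 13.0
eef_pos: [0.5968, 0.2447, 0.2259]
ee_rot: [3.142, -0.0, -2.742]
force: [-0.7, 0.0, -2.4]
width: 0.0235
```

```bash
python3 -m jog '[[0,0,0.6,0,0,0],[0,0,0.6,0,0,0]]'; python3 -m jog '[[0,0,0.6,0,0,0],[0,0,0.6,0,0,0]]'
```

```text
t: 13.2
eef_pos: [0.5968, 0.2447, 0.2272]
ee_rot: [3.142, -0.0, -2.742]
force: [-0.6, -0.4, -2.1]
width: 0.0236
t: 13.4
eef_pos: [0.5968, 0.2447, 0.2282]
ee_rot: [3.141, -0.001, -2.742]
force: [0.7, -0.5, -6.5]
width: 0.0237
```

```bash
python3 -m jog '[[0,0,0.5,0,0,0],[0,0,0.5,0,0,0]]'; python3 -m jog '[[0,0,0.5,0,0,0],[0,0,0.5,0,0,0]]'
```

```text
t: 13.6
eef_pos: [0.5968, 0.2447, 0.2282]
ee_rot: [3.141, -0.001, -2.742]
force: [1.5, 0.2, -6.5]
width: 0.0239
t: 13.8
eef_pos: [0.5966, 0.2447, 0.2283]
ee_rot: [3.141, -0.002, -2.743]
force: [1.0, 0.8, -7.8]
width: 0.024
```

```bash
python3 -m jog '[[0,0,0.6,0,0,0],[0,0,0.6,0,0,0],[0,0,0.6,0,0,0]]'; python3 -m jog '[[0,0,0.8,0,0,0],[0,0,0.8,0,0,0],[0,0,0.8,0,0,0]]'
```

```text
t: 14.1
eef_pos: [0.5961, 0.2448, 0.229]
ee_rot: [3.141, -0.004, -2.743]
force: [1.1, 0.9, -8.4]
width: 0.0239
t: 14.4
eef_pos: [0.5952, 0.2447, 0.2308]
ee_rot: [3.14, -0.006, -2.743]
force: [0.3, 0.4, -9.1]
width: 0.0239
```

```bash
python3 -m jog '[[0,0,0.8,0,0,0],[0,0,0.8,0,0,0],[0,0,1,0,0,0],[0,0,1,0,0,0]]'; python3 -m jog '[[0,0,1,0,0,0],[0,0,1,0,0,0],[0,0,1,0,0,0],[0,0,1,0,0,0],[0,0,1,0,0,0]]'
```

```text
t: 14.8
eef_pos: [0.595, 0.2446, 0.2344]
ee_rot: [3.14, -0.007, -2.743]
force: [0.4, -1.3, -9.3]
width: 0.0237
t: 15.3
eef_pos: [0.5949, 0.2446, 0.24]
ee_rot: [3.14, -0.007, -2.743]
force: [0.2, -0.1, -8.2]
width: 0.0241
```

Lid is carried (≈7.3 N). Lift on, smoothly, and look.

```bash
python3 -m jog '[[0,0,2,0,0,0],[0,0,3,0,0,0],[0,0,4,0,0,0],[0,0,5,0,0,0],[0,0,5,0,0,0],[0,0,6,0,0,0],[0,0,6,0,0,0],[0,0,6,0,0,0],[0,0,6,0,0,0],[0,0,5,0,0,0],[0,0,3,0,0,0],[0,0,1,0,0,0]]'; python3 - <<'E'
from h import *
for n in("side","top"):
    cv2.imwrite(f"pics/{n}4.png",eyes.grab_frame(n))
s=cv2.imread("pics/side4.png");st=status.get_state();print(st["eef_pos"],st["ee_rot"],st["force"])
cv2.imwrite("pics/m5.png",cv2.resize(s[260:460,180:360],None,fx=3,fy=3,interpolation=cv2.INTER_CUBIC))
E
```

```text
t: 16.5
eef_pos: [0.5948, 0.2443, 0.2977]
ee_rot: [3.14, -0.006, -2.743]
force: [0.5, -0.6, -8.3]
width: 0.0235
[0.59477576 0.24429245 0.29733236] [ 3.14045462 -0.00628652 -2.74301082] [-0.6797707   0.37975608 -8.38172093]
```

View pics/m5.png

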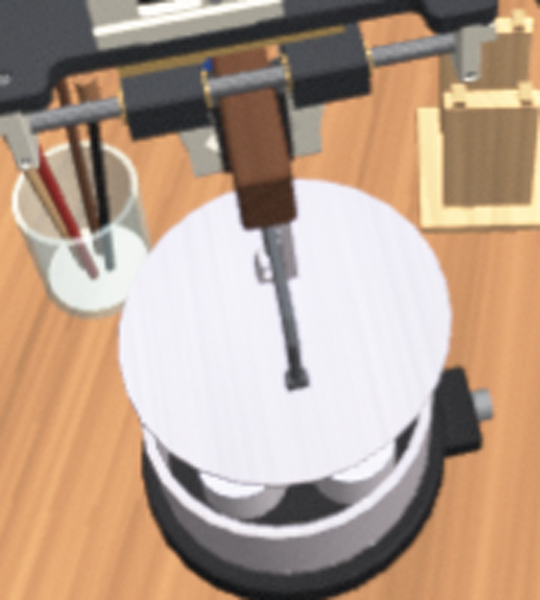

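Lid hangs level-looking on the hook (disc centred at side ≈(275,371)), stand and jar clear. Measure lid offset and the ring in both views.

```bash
python3 - <<'E'
from h import *
def circ(P):
    A=np.c_[2*P[:,:2],np.ones(len(P))];x=np.linalg.lstsq(A,(P[:,:2]**2).sum(1),rcond=None)[0];return x[:2].round(4),np.sqrt(x[2]+x[0]**2+x[1]**2).round(4)
def sel(m,x0,y0,x1,y1):
    g=np.zeros(m.shape,np.uint8);g[y0:y1,x0:x1]=m[y0:y1,x0:x1]*255
    return g
s=cv2.imread("pics/side4.png")
g=sel(s.min(2)>150,212,322,340,422);c=max(cv2.findContours(g,0,1)[0],key=cv2.contourArea)[:,0]
h=cv2.convexHull(c)[:,0]; h=h[(h[:,1]>335)]
print(len(h));el=cv2.fitEllipse(h);print("lid ell",el)
for z in(.147,.1513,.155):print("lid side",z,circ(onz("side",h,z)))
for d in(0,45,90,135):
    n=np.array([np.cos(np.radians(d)),np.sin(np.radians(d))])
P=onz("side",h,.1513);c0,r=circ(P);a=np.degrees(np.arctan2(P[:,1]-c0[1],P[:,0]-c0[0]));print(np.c_[a,np.hypot(*(P[:,:2]-c0).T)*1000].round(0)[np.argsort(a)][::4].tolist())
s=cv2.imread("pics/side0.png");t=cv2.imread("pics/top0.png")
for n,im,b in(("side",s,(300,190,392,255)),("top",t,(325,205,425,305))):
    hs=cv2.cvtColor(im,cv2.COLOR_BGR2HSV)
    m=(im[...,2]>(165 if n=="side" else 135))&(hs[...,1]<150)&(hs[...,0]>12)
    g=sel(m,*b);cs,hi=cv2.findContours(g,cv2.RETR_CCOMP,1)
    for i,c in enumerate(cs):
        if cv2.contourArea(c)>1000: print(n,"hole" if hi[0][i][3]>=0 else "outer",cv2.fitEllipse(c),circ(onz(n,c[:,0],.025)))
E
```

```text
15
lid ell ((270.4964599609375, 365.33697509765625), (116.46497344970703, 155.95570373535156), 166.2238006591797)
lid side 0.147 (array([0.6007, 0.2524]), np.float64(0.0975))
lid side 0.1513 (array([0.5998, 0.2547]), np.float64(0.0968))
lid side 0.155 (array([0.599 , 0.2566]), np.float64(0.0963))
[[-178.0, 91.0], [-151.0, 95.0], [-23.0, 114.0], [142.0, 107.0]]
side outer ((342.63458251953125, 220.31951904296875), (62.615333557128906, 94.64006042480469), 81.87590026855469) (array([ 0.5443, -0.2377]), np.float64(0.1091))
side hole ((347.238037109375, 221.06883239746094), (42.441524505615234, 55.98274612426758), 88.20191955566406) (array([ 0.5344, -0.2338]), np.float64(0.0671))
top outer ((373.54638671875, 253.9517059326172), (76.30816650390625, 77.50423431396484), 175.91259765625) (array([ 0.5368, -0.2355]), np.float64(0.0877))
top hole ((373.6254577636719, 253.877197265625), (67.39791107177734, 68.56120300292969), 143.26089477539062) (array([ 0.5369, -0.2357]), np.float64(0.0775))
```

```bash
python3 - <<'E'
from h import *
m=np.array([[119,335],[451,310],[300,485],[150,406],[180,437],[230,467],[360,471],[410,433],[440,380],[330,180],[200,225],[425,236],[150,268]])/3+[180,260]
from scipy.optimize import least_squares
def f(p):  # 3D plane through p[0:2] at z, tilt p2,p3
    P=onz("side",m,.1513);o,d=ray("side",m);nn=np.array([p[2],p[3],1]);c=np.array([p[0],p[1],.1513])
    X=o+d*(((c-o)@nn)/(d@nn))[:,None];return (np.linalg.norm(X-c,axis=1)-.085)*1000
r=least_squares(f,[.597,.246,0,0]);print(r.x.round(4),r.fun.round(1))
r=least_squares(lambda p:f([*p,0,0]),[.597,.246]);print(r.x.round(4),r.fun.round(1))
E
```

```text
[ 0.5883  0.2457  0.0141 -0.027 ] [ 3.6 -5.   2.7 -3.  -4.1 -2.7  3.4  0.8 -3.5  3.3 -5.3 -1.8 -1.1]
[0.5883 0.2455] [ 3.6 -5.   1.7 -2.9 -4.3 -3.4  2.3 -0.  -3.8  1.5 -6.7 -2.2 -1.8]
```

```bash
python3 - <<'E'
from h import *
from scipy.optimize import least_squares
s=cv2.imread("pics/side4.png");M=s.min(2)>150
print([np.flatnonzero(M[v,200:345])[[0,-1]]+200 for v in(335,350,365,380,395,405,415)])
pts=[]
for v in range(338,398,3): pts.append([np.flatnonzero(M[v,215:345])[0]+215,v])
for v in range(345,380,3): pts.append([np.flatnonzero(M[v,200:345])[-1]+200,v])
# bottom: from middle of the disc downward until dark
for u in range(240,310,6):
    col=M[400:440,u];k=np.flatnonzero(~col);pts.append([u,400+k[0]])
m=np.array(pts,float)
def f(p):
    o,d=ray("side",m);nn=np.array([p[2],p[3],1]);c=np.array([p[0],p[1],.1513])
    X=o+d*(((c-o)@nn)/(d@nn))[:,None];return (np.linalg.norm(X-c,axis=1)-.085)*1000
for g in (f,lambda p:f([*p[:2],0,0])):
    r=least_squares(g,[.597,.246,0,0],loss="soft_l1");print(r.x.round(4),r.fun.round(1))
E
```

```text
[array([207, 322]), array([200, 327]), array([220, 330]), array([219, 328]), array([224, 343]), array([228, 321]), array([231, 319])]
[ 0.5938  0.2447 -0.26    0.4154] [12.6 10.6  7.3  5.6  8.5  7.2  6.2  5.4  4.8 -3.  -1.6 -1.6 -1.2 -0.7
  0.  -0.4 -0.6 -0.5 -0.2  0.3 -0.2 -0.3 -0.2  0.1  0.8  0.1  1.3  1.1
  1.2 -0.1  0.5 -0.3 -0.8 -0.8  5.6  4.4  2.7  6.  -3.6 -3.9 -4.7  0.9
  4.5 17.5]
[0.5935 0.2481 0.     0.    ] [24.2 20.9 16.3 13.4 15.3 13.  10.9  9.2  7.7 -1.2 -0.5 -1.1 -1.3 -1.3
 -0.9 -1.7 -2.1 -2.2 -2.  -1.5  1.8  0.9  0.4  0.2  0.4 -0.6  0.2 -0.1
 -0.2 -1.4 -0.9 -1.5 -0.7  0.2  7.7  7.2  6.   9.9  0.4  0.2 -0.6  5.
  8.4 21.2]
```

```bash
python3 -m jog '[[0,0,5,0,0,0],[0,-2,8,0,0,0],[0,-4,8,0,0,0],[-1,-7,4,0,0,0],[-1,-10,1,0,0,0],[-2,-13,0,0,0,0],[-2,-16,0,0,0,0],[-2,-18,0,0,0,0],[-2,-20,0,0,0,0],[-3,-20,0,0,0,0],[-3,-20,0,0,0,0],[-3,-20,0,0,0,0]]';python3 -m jog '[[-3,-20,0,0,0,0],[-3,-20,0,0,0,0],[-3,-20,0,0,0,0],[-3,-20,0,0,0,0],[-3,-20,0,0,0,0],[-3,-20,0,0,0,0],[-2,-20,0,0,0,0],[-2,-20,0,0,0,0],[-2,-18,0,0,0,0],[-2,-16,0,0,0,0],[-2,-14,0,0,0,0],[-2,-12,0,0,0,0]]'
```

```text
t: 17.8
eef_pos: [0.5725, 0.0811, 0.3246]
ee_rot: [3.141, -0.008, -2.743]
force: [-0.2, -0.1, -8.2]
width: 0.0236
t: 19.0
eef_pos: [0.5309, -0.1654, 0.3267]
ee_rot: [-3.141, -0.007, -2.752]
force: [1.1, -0.2, -8.3]
width: 0.0239
```

```bash
python3 -m jog '[[0,-12,-2,0,0,0],[1,-12,-4,0,0,0],[1,-11,-6,0,0,0],[1,-9,-8,0,0,0],[1,-7,-8,0,0,0],[0,-5,-8,0,0,0],[0,-3,-8,0,0,0],[0,-1,-8,0,0,0],[0,0,-6,0,0,0],[0,0,-4,0,0,0],[0,0,-1,0,0,0],[0,0,0,0,0,0]]'
```

```text
t: 20.2
eef_pos: [0.5336, -0.2313, 0.2562]
ee_rot: [3.141, -0.009, -2.752]
force: [-0.0, -0.2, -8.1]
width: 0.0238
```

```bash
python3 -m jog '[[1.5,-3,-2,0,0,0],[1.5,-3,-4,0,0,0],[0,0,-7,0,0,0],[0,0,-8,0,0,0],[0,0,-8,0,0,0],[0,0,-8,0,0,0],[0,0,-6,0,0,0],[0,0,-4,0,0,0],[0,0,-2,0,0,0],[0,0,0,0,0,0],[0,0,0,0,0,0]]'; python3 - <<'E'
from h import *
for n in("side","top"):
    cv2.imwrite(f"pics/{n}5.png",eyes.grab_frame(n))
s=cv2.imread("pics/side5.png");st=status.get_state();print(st["eef_pos"],st["ee_rot"],st["force"])
cv2.imwrite("pics/m6.png",cv2.resize(s[150:290,260:430],None,fx=4,fy=4,interpolation=cv2.INTER_CUBIC))
E
```

```text
t: 21.3
eef_pos: [0.5372, -0.2377, 0.2033]
ee_rot: [3.141, -0.008, -2.752]
force: [0.4, 0.2, -9.1]
width: 0.0237
[ 0.53722696 -0.23767261  0.20346559] [ 3.141283   -0.00769821 -2.75190159] [ 0.10323768  0.50454419 -8.54079044]
```

View pics/m6.png

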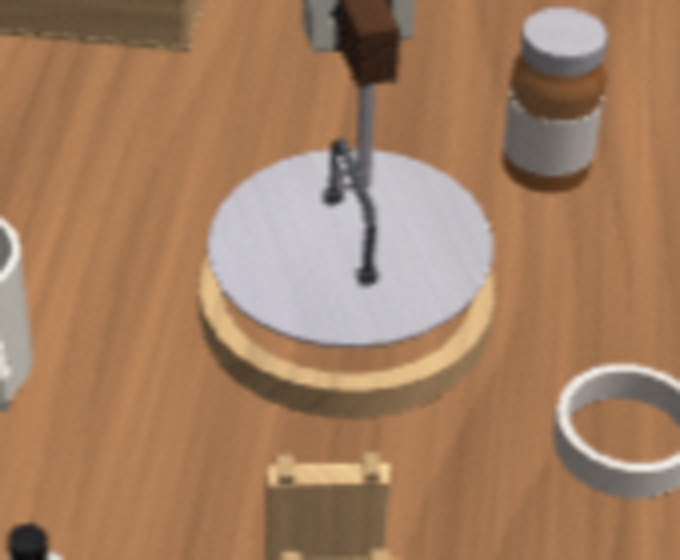

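Lid hangs above the ring (disc centre side ≈(347,212), ring ≈(347,222)), looks level. Quantify.

```bash
python3 - <<'E'
from h import *
from scipy.optimize import least_squares
s=cv2.imread("pics/side5.png");hs=cv2.cvtColor(s,cv2.COLOR_BGR2HSV)
g=np.zeros(s.shape[:2],np.uint8);M=(hs[...,1]<55)&(hs[...,2]>100);g[186:240,308:386]=M[186:240,308:386]*255
c=max(cv2.findContours(g,0,1)[0],key=cv2.contourArea);h=cv2.convexHull(c)[:,0].astype(float);print(cv2.boundingRect(c))
def fit(m,z,rad,p0,tilt):
    o,d=ray("side",m)
    def f(p):
        nn=np.array([p[2],p[3],1]) if tilt else np.array([0,0,1.]);cc=np.array([p[0],p[1],z])
        X=o+d*(((cc-o)@nn)/(d@nn))[:,None];return (np.linalg.norm(X-cc,axis=1)-rad)*1000
    r=least_squares(f,p0+[0,0],loss="soft_l1");return r.x.round(4),np.abs(r.fun).mean().round(2)
for t in(0,1):print("lid",fit(h,.0573,.085,[.536,-.236],t))
# ring top outer edge in side0: upper-left arcs: first bright wood going from outside
s=cv2.imread("pics/side0.png");hs=cv2.cvtColor(s,cv2.COLOR_BGR2HSV)
print([s[v,347].tolist() for v in range(196,212,1)][::2])
G=cv2.GaussianBlur(s,(3,3),0).astype(int)
pts=[]
M=(G[...,1]>128)&(G[...,2]>165)
for u in range(318,378,4):
    k=np.flatnonzero(M[190:215,u]);
    if len(k):pts.append([u,190+k[0]-.5])
print(pts)
print("ring",fit(np.array(pts,float),.025,.090,[.536,-.236],0))
E
```

```text
(312, 186, 71, 51)
lid (array([ 0.5354, -0.2337,  0.    ,  0.    ]), np.float64(1.95))
lid (array([ 0.5358, -0.2335,  0.0211,  0.0382]), np.float64(0.48))
[[79, 117, 161], [117, 162, 197], [107, 147, 178], [50, 70, 88], [52, 70, 87], [51, 73, 91], [73, 107, 150], [76, 111, 156]]
[[318, np.float64(204.5)], [322, np.float64(201.5)], [326, np.float64(199.5)], [330, np.float64(198.5)], [334, np.float64(197.5)], [338, np.float64(196.5)], [342, np.float64(196.5)], [346, np.float64(196.5)], [350, np.float64(196.5)], [354, np.float64(197.5)], [358, np.float64(198.5)], [362, np.float64(199.5)], [366, np.float64(200.5)], [370, np.float64(202.5)], [374, np.float64(205.5)]]
ring (array([ 0.5374, -0.2329,  0.    ,  0.    ]), np.float64(0.81))
```

```bash
python3 -m jog '[[0.7,0,-2,0,0,0],[0,0,-3,0,0,0],[0,0,-4,0,0,0],[0,0,-3,0,0,0],[0,0,-2,0,0,0],[0,0,-1,0,0,0]]';python3 -m jog '[[0,0,-1,0,0,0],[0,0,-1,0,0,0],[0,0,-1,0,0,0]]';python3 -m jog '[[0,0,-1,0,0,0],[0,0,-1,0,0,0],[0,0,-1,0,0,0]]'
```

```text
t: 22.0
eef_pos: [0.5383, -0.2377, 0.1879]
ee_rot: [-3.141, -0.007, -2.752]
force: [-0.6, -0.1, -8.4]
width: 0.0238
t: 22.3
eef_pos: [0.5384, -0.2378, 0.1846]
ee_rot: [-3.141, -0.007, -2.752]
force: [1.2, 0.4, -8.3]
width: 0.0238
t: 22.6
eef_pos: [0.5385, -0.2378, 0.1815]
ee_rot: [-3.141, -0.006, -2.752]
force: [-0.5, -0.8, -8.4]
width: 0.0237
```

```bash
python3 -m jog '[[0,0,-1,0,0,0],[0,0,-1,0,0,0],[0,0,-1,0,0,0]]';python3 -m jog '[[0,0,-0.8,0,0,0],[0,0,-0.8,0,0,0]]';python3 -m jog '[[0,0,-0.8,0,0,0],[0,0,-0.8,0,0,0]]'
```

```text
t: 22.9
eef_pos: [0.5385, -0.2378, 0.1783]
ee_rot: [-3.141, -0.006, -2.752]
force: [0.3, -0.7, -9.0]
width: 0.0236
t: 23.1
eef_pos: [0.5385, -0.2379, 0.1766]
ee_rot: [-3.141, -0.006, -2.752]
force: [-1.4, -0.7, -8.9]
width: 0.0239
t: 23.3
eef_pos: [0.5386, -0.238, 0.175]
ee_rot: [-3.14, -0.006, -2.752]
force: [-0.3, 0.6, -6.3]
width: 0.0234
```

```bash
python3 -m jog '[[0,0,-0.8,0,0,0],[0,0,-0.8,0,0,0],[0,0,-0.8,0,0,0]]';python3 -m jog '[[0,0,-0.8,0,0,0],[0,0,-0.8,0,0,0],[0,0,-0.8,0,0,0]]'
```

```text
t: 23.6
eef_pos: [0.539, -0.2387, 0.1747]
ee_rot: [-3.138, -0.006, -2.751]
force: [-2.9, 0.2, 0.1]
width: 0.0239
t: 23.9
eef_pos: [0.5392, -0.2394, 0.1736]
ee_rot: [-3.137, -0.005, -2.751]
force: [-2.3, -0.7, -0.2]
width: 0.024
```

```bash
python3 -m jog '[[-0.8,0,0,0,0,0],[0,0,0,0,0,0]]';python3 -m jog '[[0,0,-0.8,0,0,0],[0,0,-0.8,0,0,0]]'
```

```text
t: 24.1
eef_pos: [0.5391, -0.2395, 0.1737]
ee_rot: [-3.136, -0.003, -2.751]
force: [-1.5, -0.3, -0.4]
width: 0.0239
t: 24.3
eef_pos: [0.5391, -0.2396, 0.1723]
ee_rot: [-3.135, -0.003, -2.75]
force: [-1.2, -0.2, -0.8]
width: 0.024
```

```bash
python3 -m jog '[[-0.3,0,-1,-0.003,0,0],[0,0,-1,0,0,0],[0,0,-1,0,0,0]]';python3 -m jog '[[0,0,-1,0,0,0],[0,0,-1,0,0,0],[0,0,-1,0,0,0]]';python3 -m jog '[[0,0,-1,0,0,0],[0,0,-1,0,0,0],[0,0,-1,0,0,0]]'
```

```text
t: 24.6
eef_pos: [0.5392, -0.2397, 0.1691]
ee_rot: [-3.132, -0.004, -2.75]
force: [-2.1, -0.9, -1.3]
width: 0.0237
t: 24.9
eef_pos: [0.5392, -0.2397, 0.1658]
ee_rot: [-3.132, -0.004, -2.75]
force: [-1.9, -0.9, -0.9]
width: 0.0236
t: 25.2
eef_pos: [0.5391, -0.2397, 0.1625]
ee_rot: [-3.132, -0.004, -2.75]
force: [-1.7, -0.9, -1.2]
width: 0.0236
```

```bash
python3 -m jog '[[0,0,-1.5,0,0,0],[0,0,-2,0,0,0],[0,0,-2,0,0,0],[-0.5,-0.2,0,0,0,0]]';python3 -m jog '[[-1,-0.4,0,0,0,0],[-1,-0.4,0,0,0,0],[-1,-0.4,0,0,0,0],[-1,-0.4,0,0,0,0]]';python3 -m jog '[[-1,-0.4,0,0,0,0],[-1,-0.4,0,0,0,0],[-1,-0.4,0,0,0,0],[-1,-0.4,0,0,0,0]]'
```

```text
t: 25.6
eef_pos: [0.5388, -0.2398, 0.1563]
ee_rot: [-3.132, -0.004, -2.75]
force: [0.2, 0.2, -2.3]
width: 0.024
t: 26.0
eef_pos: [0.5358, -0.2412, 0.1565]
ee_rot: [-3.131, -0.002, -2.75]
force: [0.3, -0.0, -1.1]
width: 0.0237
t: 26.4
eef_pos: [0.5316, -0.2429, 0.1567]
ee_rot: [-3.131, -0.001, -2.75]
force: [0.2, -0.5, -0.9]
width: 0.0235
```

```bash
python3 -m jog '[[-1.5,-0.6,0,0,0,0],[-2,-0.8,0,0,0,0],[-3,-1.2,0,0,0,0],[-4,-1.6,0,0,0,0],[-5,-2,0,0,0,0],[-5,-2,0,0,0,0],[-3,-1.2,0,0,0,0],[-1,-0.4,0,0,0,0],[0,0,0,0,0,0]]'; python3 - <<'E'
from h import *
for n in("side","top"):
    cv2.imwrite(f"pics/{n}6.png",eyes.grab_frame(n))
s=cv2.imread("pics/side6.png");st=status.get_state();print(st["eef_pos"],st["ee_rot"],st["force"])
cv2.imwrite("pics/m7.png",cv2.resize(s[150:290,260:430],None,fx=4,fy=4,interpolation=cv2.INTER_CUBIC))
E
```

```text
t: 27.3
eef_pos: [0.5042, -0.2538, 0.1569]
ee_rot: [-3.131, -0.001, -2.751]
force: [-0.0, -1.0, -2.3]
width: 0.024
[ 0.50447491 -0.25375759  0.15688273] [-3.13109763e+00 -9.40296427e-04 -2.75041509e+00] [-0.03649195  0.19082892 -0.90639031]
```

View pics/m7.png

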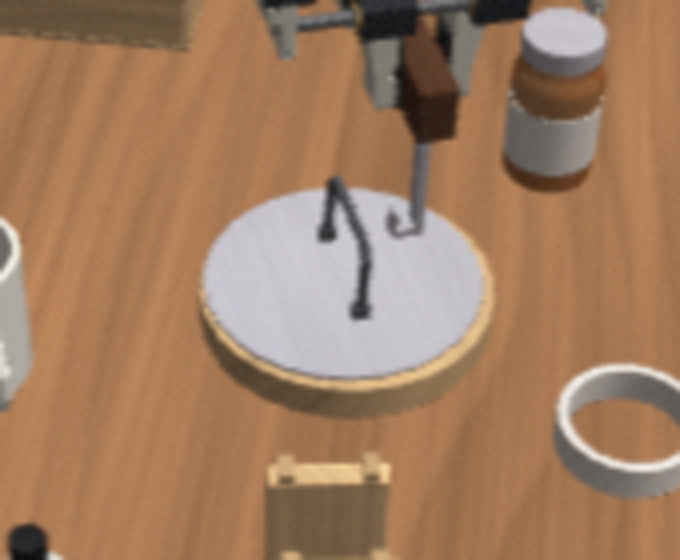

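Lid sits concentric on the ring, the hook (side ≈(360,207)) is clear of the loop. Raise and return to the stand.

```bash
python3 -m jog '[[0,0,5,0,0,0],[0,0,12,0,0,0],[0,0,20,0,0,0],[0,0,25,0.004,0.002,0],[0,0,25,0.004,0.002,0],[0,0,20,0,0,0],[0,0,10,0,0,0],[0,0,3,0,0,0],[0,10,0,0,0,-0.01],[1,20,0,0,0,-0.02],[1,30,0,0,0,-0.03],[2,32,0,0,0,-0.03]]';python3 -m jog '[[2,32,0,0,0,-0.03],[2,32,0,0,0,-0.03],[2,32,0,0,0,-0.03],[1,30,0,0,0,-0.02],[0,22,0,0,0,-0.01],[0,14,0,0,0,0],[0,8,0,0,0,0],[0,3,0,0,0,0],[0,0,0,0,0,0],[0,0,0,0,0,0]]'
```

```text
t: 28.6
eef_pos: [0.5068, -0.16, 0.2835]
ee_rot: [-3.141, -0.005, -2.849]
force: [-0.1, -0.2, -1.3]
width: 0.0236
t: 29.6
eef_pos: [0.507, 0.0259, 0.2741]
ee_rot: [3.141, -0.019, -2.974]
force: [1.2, 0.3, -1.1]
width: 0.0237
```

```bash
python3 -m jog '[[7,4,0,0.003,-0.018,0.015],[0,0,0,0,0,0],[0,0,0,0,0,0]]'
```

```text
t: 29.9
eef_pos: [0.5147, 0.0287, 0.2741]
ee_rot: [3.141, 0.001, -2.96]
force: [-0.9, 1.3, -1.4]
width: 0.0239
```

```bash
python3 -m jog '[[0,2,-5,0,0,0.003],[0,0,-12,0,0,0],[0,0,-18,0,0,0],[0,0,-20,0,0,0],[0,0,-20,0,0,0],[0,0,-18,0,0,0],[0,0,-10,0,0,0],[0,0,-4,0,0,0],[0,0,0,0,0,0],[0,0,0,0,0,0]]'
```

```text
t: 30.9
eef_pos: [0.513, 0.0296, 0.1587]
ee_rot: [3.141, -0.001, -2.958]
force: [0.5, 0.0, -1.9]
width: 0.0232
```

```bash
python3 -m jog '[[2,1,-3,0,-0.002,0],[0,0,-8,0,0,0],[0,0,-8,0,0,0],[0,0,-5,0,0,0],[0,0,-2,0,0,0],[0,0,0,0,0,0]]'
```

```text
t: 31.5
eef_pos: [0.5163, 0.0311, 0.1322]
ee_rot: [3.141, 0.004, -2.958]
force: [-0.1, 0.4, -1.1]
width: 0.0236
```

```bash
python3 -m jog '[[-1,0,-2,0,0.002,0],[0,0,-2,0,0,0],[0,0,-2,0,0,0],[0,0,-1,0,0,0],[0,0,-1,0,0,0]]'; python3 -m jog '[[0,0,-1,0,0,0],[0,0,-0.7,0,0,0],[0,0,0,0,0,0]]'
```

```text
t: 32.0
eef_pos: [0.5156, 0.0312, 0.124]
ee_rot: [3.141, 0.003, -2.958]
force: [-0.2, -0.8, -1.7]
width: 0.0235
t: 32.3
eef_pos: [0.5157, 0.0312, 0.1222]
ee_rot: [3.141, 0.003, -2.958]
force: [-0.1, -0.7, -1.8]
width: 0.0237
```

```bash
python3 -m jog '[[0,0,-0.5,0,0,0],[0,0,-0.5,0,0,0],[0,0,-0.4,0,0,0]]'
```

```text
t: 32.6
eef_pos: [0.5158, 0.0312, 0.1214]
ee_rot: [3.141, 0.004, -2.958]
force: [-2.5, 0.5, 6.0]
width: 0.0239
```

Seated (+7 N). Open and back away upward.

```bash
python3 -m jog '[[0,0,0.3,0,0,0],[0,0,0,0,0,0],[0,0,0,0,0,0],[0,0,0,0,0,0],[0,0,0,0,0,0],[0,0,0,0,0,0],[0,0,0,0,0,0],[0,0,0,0,0,0],[0,0,0,0,0,0],[0,0,0,0,0,0],[0,0,0,0,0,0],[0,0,0,0,0,0]]' 1
```

```text
t: 33.8
eef_pos: [0.5166, 0.0314, 0.122]
ee_rot: [3.141, 0.005, -2.957]
force: [0.1, -0.0, -0.5]
width: 0.0875
```

```bash
python3 -m jog '[[0,0,3,0,0,0],[0,0,8,0,0,0],[0,0,15,0,0,0],[0,0,20,0,0,0],[0,0,25,0,0,0],[0,0,30,0,0,0],[0,0,30,0,0,0],[0,0,15,0,0,0],[-10,-30,0,0,0,0],[-15,-40,0,0,0,0],[-10,-30,0,0,0,0],[0,0,0,0,0,0]]'; python3 - <<'E'
from h import *
for n in("side","top"):
    cv2.imwrite(f"pics/{n}7.png",eyes.grab_frame(n))
s=cv2.imread("pics/side7.png");t=cv2.imread("pics/top7.png")
st=status.get_state();print(st["t"],st["eef_pos"],st["width"])
cv2.imwrite("pics/m8.png",np.hstack([cv2.resize(s[140:340,250:400],None,fx=3,fy=3),cv2.resize(t[60:410,100:300],(350*200//350+150,600))]))
E
```

```text
t: 35.0
eef_pos: [0.4798, -0.0715, 0.2821]
ee_rot: [-3.141, 0.012, -2.954]
force: [0.7, -0.2, -0.2]
width: 0.0877
35.1 [ 0.48091174 -0.06975326  0.2819699 ] 0.08787111401836287
```

View pics/m8.png

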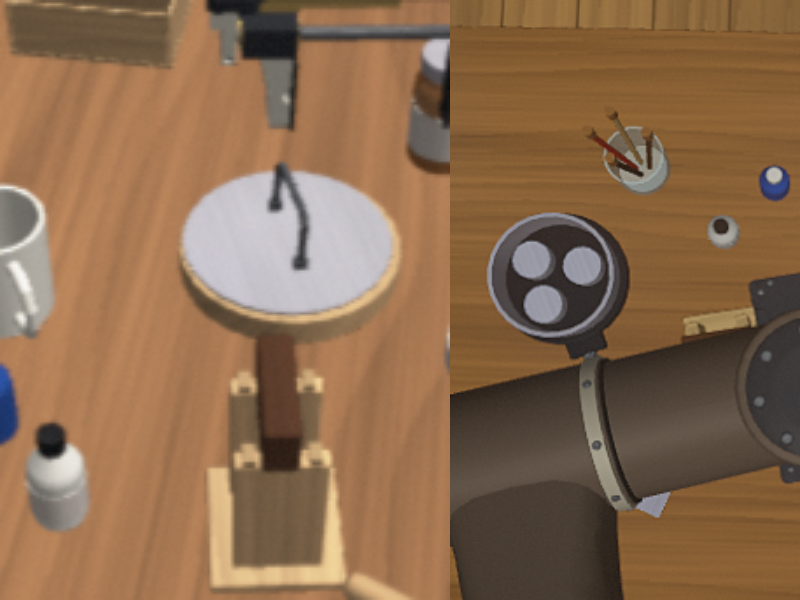

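The last picture shows the lid flat and concentric on the ring, and the handle lying between the end stops at about side (343,272), the same place as in the first picture. The bystanders in view haven't moved and the gripper is clear.

```bash
python3 -m jog '[[0,0,0,0,0,0],[0,0,0,0,0,0],[0,0,0,0,0,0]]'; python3 -c "
from station import workorder
print(workorder.job_done())"
```

```text
t: 35.4
eef_pos: [0.4817, -0.0681, 0.2823]
ee_rot: [3.141, 0.012, -2.952]
force: [-0.2, 0.6, 0.3]
width: 0.0877
the job is handed in; nothing more can be done
None
```

The lid is on the wooden ring and the lifter is back in its stand. I handed the job in at about 35 s of the 72 s; it reports no verdict.

- **Hooking:** I felt for the loop at 12 mm/s or slower and stopped at about 2.5 N of side force, slightly over the 2 N guide. The bar met the hook's floor at the height expected for an almost upright loop.
- **Lifting and setting down:** The lid weighed about 7 N on the hook and hung nearly level, with a fitted tilt of about 0.04 rad. It went down onto the ring slowly, with no jolt in the force readings.
- **Unhooking:** As the lid came to rest, the hook pressed sideways on the bar with about 2–3 N. I eased it off before backing out.
- **Last checks:** The final pictures show the lid flat and concentric on the ring, and the handle between its end stops as at the start. The bottles, mug and jars in view looked unmoved. The gripper was open and clear.
- **Not checked:** The tape was not in the final crops, and most of the palette knife was out of view or behind the arm. I judged the final lid and lifter poses by eye and did not measure them.
- **Disagreements:** The two cameras differed by about 2–3 mm along y, and by 8 mm for the handle. I used values in between, and contact confirmed the bar to within about 1.5 mm.

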